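Snug up the loose taper plug, then open the manifold valve

TASK

Get the manifold back into service: one of its two winged port plugs has been left loose and stands higher than the other. Screw the loose plug down clockwise until its tapered thread goes snug, about 0.4 N m by feel and never forced, then swing the valve lever a quarter turn, fully open, and let go. Leave the tight plug and the things standing around as they are.

Things in the scene. Friction and masses are not known exactly. Their poses are not given: they have to be found in the camera images.
- manifold: Aluminium block fixed to the bench, 56 mm deep (x) by 270 mm long (y), top 40 mm above the bench. Origin on the bench under its centre. On its centre line: ports at y = +95 and +5 mm (round bosses, 34 mm diameter, mouths 46 mm above the bench) and a valve at y = -90 mm. The loose plug is in one port, the tight plug in the other; which varies.
- plug: The loose plug as a screw; origin on its axis, 36 mm below point plug_grip. Tightens clockwise seen from above. Runs freely at 0.05 N m or less, sinking 1.5 mm per radian; 1.0 to 2.6 rad from the start (unseen, varies) its taper binds, then it sinks no more and torque rises about 0.7 N m per further radian of its wing. Snug: 0.3 to 0.6 N m; over 0.8 is over-tightened. Stays, but unscrews easily.
- plug_grip (a point): Centre of the loose plug's upright wing (grey plastic), 80 to 82 mm above the bench at the start. Wing 36 mm long (this point's x), 8 mm thick (y), 22 mm high; a 25 mm round collar begins 20 mm below this point. The thread's axis is vertical through here. Takes two to four grasps with a firm grip (60 to 100 N). Open the jaws only 30 to 40 mm round it: neighbours are 90 mm away.
- plug_tight_grip (a point): The other plug, of the same shape, already tight, standing 6 to 8 mm lower than the loose one at the start: centre of its wing, 74 mm above the bench. Fixed; leave it alone.
- valve (a joint): Quarter-turn valve lever on the manifold, about a vertical axis: 0 = closed (lever across the block, pointing to the manifold's -x), 1.571 = fully open (lever along the block, pointing to the manifold's -y, at its stop); it grows anticlockwise seen from above. Needs about 0.12 N m, stays where it is left.
- valve_tip (a point): Centre of the rubber grip at the end of the valve lever: grip 34 mm long (along the lever), 10 mm thick, 24 mm high, its centre 72.5 mm above the bench. Its x axis points from here to the valve's axis.
- valve_axis (a point): The valve's turning axis, at the height of the lever's grip (72.5 mm above the bench); the grip's centre lies 62 mm from it.
- bottle_small: Small white screw-cap bottle, 25 mm diameter, 58 mm tall, standing behind the manifold; origin at the centre of its foot. Leave it standing.
- tape_roll: Roll of tape, 61 mm diameter, 19 mm high, lying in front of the manifold; origin at the centre of its underside. Leave it.
- timer: Small white timer, 60 x 58 x 16 mm, lying behind the manifold; origin at the centre of its underside. Leave it.
There are look-alikes about, which are no part of the job. What is shaped like the bottle_small but red or yellow is not meant.

How it is judged:
On the way, in this order (a step that is already met when the one before it is completed fails the run):
1. the loose plug has been turned 0.25 to 0.65 rad past the point where its taper binds (0.3 to 0.6 N m: snug) and let go (distance between bind_mark and port_mark between 0.00324 and 0.0083 m and distance between plug_mark and bind_mark below 0.002 m and contact force between the fingers and plug below 0.5 N), for 0.2 s.
2. the valve lever is fully open (value of joint valve above 1.4 rad), for 0.2 s.
At the end, for the whole second after the job is handed in: The loose plug, released, is snug: turned 0.25 to 0.65 rad past the point where its taper binds (about 0.3 to 0.6 N m) and not backed off; the valve lever rests open within 0.17 rad of its stop; the small bottle stands (distance between bind_mark and port_mark between 0.00324 and 0.0083 m and distance between plug_mark and bind_mark below 0.002 m and value of joint valve above 1.4 rad and velocity of joint valve below 0.05 rad/s and angle between bottle_small's own z axis and vertical below 0.2 rad); the robot touches nothing.
It fails at once if the plug is over-tightened: turned more than 0.95 rad past the point where its taper binds (more than 0.8 N m) (distance between bind_mark and port_mark above 0.01189 m).
It fails at once if the valve is opened before the plug is snug (value of joint valve above 0.5 rad and distance between bind_mark and port_mark below 0.0026 m).
It fails at once if the tight plug is gripped or knocked (contact force between any of the arm, the fingers and plug_tight above 10 N).
It fails at once if a bystander is pushed away by more than 20 mm (distance of any of bottle_small, tape_roll, timer from where it was at the start of the episode above 0.02 m).
It also fails if it takes over 70 s, if anything falls off the work surface, if the arm or the gripper's body presses on something with over 40 N, if the wrist force passes 120 N, or if a joint passes its speed limit or range.

ROBOT

A 7-joint arm with a two-finger parallel gripper is mounted at the origin on a cart in front of the work surface, level with it; the furniture and walls round the work are solid. World frame = base frame: x ahead of the robot, y to its left, z up, the work surface at z = 0. Lengths are in m, angles in rad, forces in N, time in s.
With the tool pointing down it reaches from about 0.425 to 0.925 m from the base axis. Payload 6.8 kg.
Tool frame: the origin (TCP) lies at the very end of the fingers, on their centre line; the grasp point (between the pads) lies bot.grip_point_offset behind it (bot.grip_point_offset is the distance from the TCP to the grasp point, in m); z points along the fingers, y is the line along which they close (so a half turn about z gives the same grasp; the last joint's range is limited). The gripper opens to 85 mm and grips with 20 to 120 N. Pads are 22 mm wide; open, the fingers measure 114 mm over their backs; the gripper's body (76 mm by 85 mm) begins 54 mm behind the grasp point. The pads swing forward as they close: fully open they stand 13 mm farther back than shut.
Start: joints at [1.094, 0.477, 0.022, 1.555, -0.011, 1.109, -0.083], TCP at [0.243, -0.63, 0.231] pointing down, gripper open.
Joint ranges: [-2.96, 2.96], [-0.34, 2.1], [-1.41, 1.46], [0.24, 2.44], [-1.37, 4.51], [0.17, 1.92], [-2.96, 2.96]. Speed limits (rad/s): [2.39, 2.39, 3.14, 3.14, 3.14, 3.14, 3.14].

INTERFACE

Orientations are given as a unit quaternion [w, x, y, z].
In Python, from station import bot, imaging gives the robot as it stands. The module is installed in compiled form; this text tells all that it offers.
- The arm moves only by the tool carry_out, never from a script. Its argument "targets" is one flat list of numbers, 5 for each row, row after row: the closure in counts, from 0 (fully open) to 255 (shut), then the shift along the world's x, y, z in mm, then the turn about the world's z in degrees. A call has 1 to 20 rows; each row shifts and turns the commanded pose from where the row before left it; what a row does not reach is not made up. A row lasts 1/10 s, in which the tool goes at most 50 mm and 8.59 degrees, less where a joint would pass 70% of its speed; a pose out of reach is approached as far as the arm can. A call is refused whole if a number of a shift passes 50 or a number of a turn 8.59, either way. A call with a gripper value outside its range is refused whole. The fingers move at their own pace and stop on an object; "newtons" is the grip in N (left out, the last holds). Time passes only in rows, so rows that do not move let the fingers close. It gives the time, the measured TCP pose, the force, the opening and the grip force at its end, in the units of the state.
- bot.get_obs(): the state, without advancing time (a new reading comes with each control period).
- imaging.read_camera(name): name is "scene" or "top"; returns a dict with "frame" (384x512x3 uint8, red, green, blue), "fov_y" (degrees; the focal length in pixels is half the picture's height over the tangent of half this angle, whatever the lens; pixels are square), "cx", "cy" (the principal point, pixels), "pose" (4x4, takes a point from camera to world coordinates). Camera axes: x right, y up, looking along -z (the intrinsics and any distortion apply to the point x, -y, -z); pixel columns grow to the right and rows downward; lengths in m; the calibration is good to about 2 mm. A picture is of the moment at which its call begins. There is no depth.
- bot.hand_in(): hands the job in; it is judged then, once.
The state is a dict: "t": time; "q": joint angles; "joint_vel": joint speeds; "joint_torque": joint torques, N m; "eef_pos": TCP position; "tool_rot": TCP orientation; "contact_force": force on the tool from outside, world axes, zero at the start; "torque": the same for the moment, N m; "gripper_width": opening from 0.0 (shut) to 1.0 (fully open); "grasp_force": force on a finger pad.
Only numpy, scipy, OpenCV 4.12 (cv2) and the standard library are available. Lean on these libraries where they do the work, as an engineer would, in place of code of your own. Each camera call takes 0.05 s, during which the arm holds its last target. There are 200 camera calls.

## Working session

There is one attempt and no reset: what is moved stays moved. The work goes in short steps, Python scripts to look and compute and a tool call to move; the robot and the scene stay as the last step left them, time stands still between calls to the robot, and variables do not carry over. Pictures are saved under pics/ and viewed, at most 10 in all, crops included, and the job is handed in when it is done.

Besides the shell and the picture viewer there is one more tool, called after "Emit:" as name(argument=value, ...), one argument or row to a line, values as JSON. carry_out: Moves the arm, as the interface text tells. Its arguments: {"type":"object","properties":{"targets":{"type":"array","items":{"type":"number"}},"newtons":{"type":"number"}},"required":["targets"]}

```bash
mkdir -p pics
cat > h.py <<'E'
import numpy as np, cv2
from station import bot, imaging
def cam(n):
    c=imaging.read_camera(n); c['f']=c['frame'].shape[0]/2/np.tan(np.radians(c['fov_y'])/2); return c
def ray(c,u,v):
    d=np.array([(u-c['cx'])/c['f'],-(v-c['cy'])/c['f'],-1.]); P=np.array(c['pose']); return P[:3,3],P[:3,:3]@d
def onz(c,u,v,z):
    o,d=ray(c,u,v); return o+d*(z-o[2])/d[2]
def proj(c,p):
    P=np.array(c['pose']); q=P[:3,:3].T@(np.array(p)-P[:3,3]); return c['cx']+c['f']*q[0]/-q[2], c['cy']-c['f']*q[1]/-q[2]
def tri(c1,uv1,c2,uv2):
    o1,d1=ray(c1,*uv1);o2,d2=ray(c2,*uv2)
    s=np.linalg.lstsq(np.c_[d1,-d2],o2-o1,rcond=None)[0]; a=o1+s[0]*d1;b=o2+s[1]*d2
    return (a+b)/2,np.linalg.norm(a-b)
def save(n,img): cv2.imwrite('pics/'+n+'.png',cv2.cvtColor(img,cv2.COLOR_RGB2BGR))
E
python3 - <<'E'
from h import *
for n in('scene','top'):
    c=cam(n); save(n+'0',c['frame']); print(n,c['fov_y'],c['cx'],c['cy'],np.round(c['pose'],3).tolist(),[k for k in c])
print(bot.get_obs(),bot.grip_point_offset)
E
```

```text
scene 44.95405745569649 257.0880885775819 194.03214902338192 [[-0.834, 0.248, -0.492, 0.068], [-0.551, -0.396, 0.734, 0.8], [-0.013, 0.884, 0.468, 0.549], [0.0, 0.0, 0.0, 1.0]] ['frame', 'fov_y', 'cx', 'cy', 'pose', 'f']
top 48.37925577341597 252.09211824556365 194.05066154686955 [[0.004, 0.984, -0.179, 0.402], [-1.0, -0.001, -0.03, 0.086], [-0.03, 0.179, 0.983, 0.9], [0.0, 0.0, 0.0, 1.0]] ['frame', 'fov_y', 'cx', 'cy', 'pose', 'f']
{'t': 0.1, 'q': array([ 1.09390027,  0.47772701,  0.02231409,  1.55634541, -0.01150835,
        1.10929251, -0.08310104]), 'joint_vel': array([ 0.00113207, -0.00244395,  0.00128132, -0.00269091, -0.00094861,
       -0.00104142,  0.00064302]), 'joint_torque': array([ 4.15770468e-03, -5.97767544e+01,  1.61355045e+00, -2.81957173e+01,
        1.28169681e-02,  5.08796147e-03, -6.49596110e-07]), 'eef_pos': array([ 0.24315019, -0.62911607,  0.23041899]), 'tool_rot': array([-7.97873555e-04,  9.83042738e-01,  1.83374751e-01, -1.99290662e-04]), 'contact_force': array([-0.74524986,  0.22953252, -0.06252887]), 'torque': array([-0.05532067, -0.01987373, -0.00828661]), 'grasp_force': 0.0, 'gripper_width': 0.9993922263609446} 0.0187
```

View pics/scene0.png

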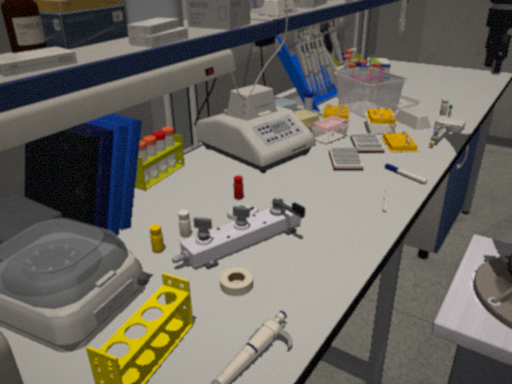

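View pics/top0.png

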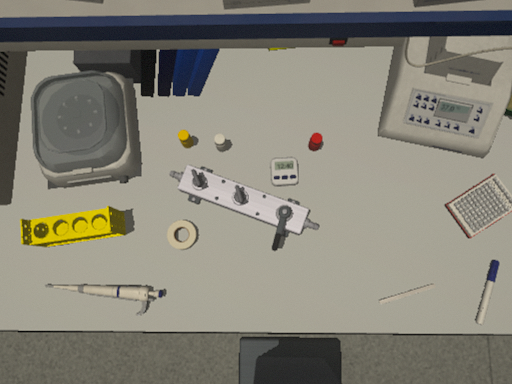

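The manifold in the top view runs from (180,180) to (310,225). The plugs are at about (200,180) and (240,195), and the valve is at (285,212) with its lever down to (277,245). The white bottle is at (221,142); the yellow one (185,138) and red one (315,141) are decoys. I'll enlarge both views to see which plug is higher.

Run:
```python
from h import *
t=cam('top')['frame'][155:260,165:325]; s=cam('scene')['frame'][190:275,165:315]
a=cv2.resize(t,(800,525),interpolation=cv2.INTER_CUBIC); b=cv2.resize(s,(800,453),interpolation=cv2.INTER_CUBIC)
save('ct',a); save('cs',b)
```

```text
(no output)
```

View pics/ct.png

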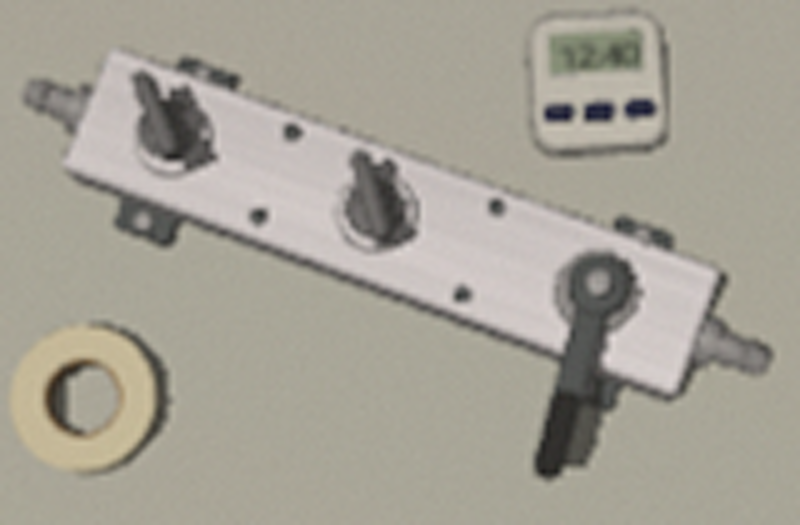

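View pics/cs.png

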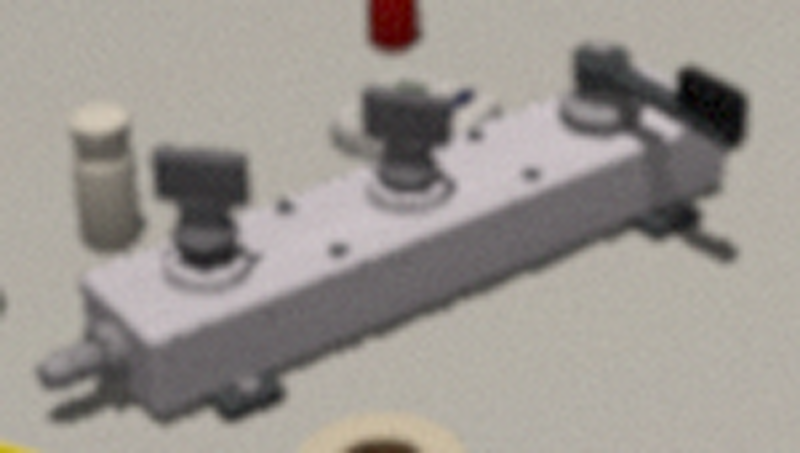

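In the scene crop, the left plug (wing about x 155–245, top at y 150) stands about 112 px above its boss. The right one (wing about x 365–450) stands about 97 px above its boss. With both bosses about 85 px wide, 15 px is roughly 7 mm, so the left plug at manifold y=+95 is the loose one. The valve lever is closed, pointing toward the robot.

Run:
```python
from h import *
t=cam('top'); s=cam('scene')
T=lambda u,v:(u/5+165-.4,v/5+155-.4); S=lambda u,v:(u/5.333+165-.4,v/5.333+190-.4)
cs=np.array([onz(t,*T(*p),.04) for p in[(115,50),(725,268),(680,395),(68,165)]]); print(np.round(cs,4))
print('sizes',[np.linalg.norm(cs[i]-cs[i-1]).round(4) for i in range(4)])
c=cs.mean(0); y=(cs[0]+cs[3]-cs[1]-cs[2]); y/=np.linalg.norm(y); x=np.array([y[1],-y[0],0]); yaw=np.degrees(np.arctan2(x[1],x[0]))
print('c',c,'yaw',yaw)
for n,yy in(('p95',.095),('p5',.005),('valve',-.09)):
    p=c+yy*y; print(n,p[:2].round(4)); 
for n,yy,h in(('p95',.095,.092),('p5',.005,.085)):
    p=c+yy*y; p[2]=h; u=proj(t,p);v=proj(s,p); print(n,'topcrop',((np.array(u)-[164.6,154.6])*5).round(),'scenecrop',((np.array(v)-[164.6,189.6])*5.333).round())
for n,a,b,h in(('loose',(155,150),(247,156),.092),('tight',(365,90),(452,97),.085)):
    A=onz(s,*S(*a),h);B=onz(s,*S(*b),h); d=A-B; print(n,'scene mid',((A+B)/2).round(4),'len',np.linalg.norm(d).round(4),'ang',np.degrees(np.arctan2(d[1],d[0])).round(1))
A=onz(t,*T(570,440),.0845);print('tip?',A)
print('tip expected', (c-.09*y-.062*x).round(4))
b=cv2.cvtColor(t['frame'],cv2.COLOR_RGB2GRAY)[164:196,185:215]
save('wing',cv2.resize(t['frame'][162:202,187:257],(800,457),interpolation=cv2.INTER_CUBIC))
```

```text
[[ 0.6204  0.2472  0.04  ]
 [ 0.5286 -0.0041  0.04  ]
 [ 0.4771  0.0149  0.04  ]
 [ 0.5716  0.2651  0.04  ]]
sizes [np.float64(0.052), np.float64(0.2675), np.float64(0.0549), np.float64(0.2675)]
c [0.5494313  0.13076588 0.04      ] yaw -20.36750422457038
p95 [0.5825 0.2198]
p5 [0.5512 0.1355]
valve [0.5181 0.0464]
p95 topcrop [158. 111.] scenecrop [206. 152.]
p5 topcrop [375. 194.] scenecrop [413.  94.]
loose scene mid [0.5839 0.2213 0.092 ] len 0.0341 ang 25.1
tight scene mid [0.553  0.1357 0.085 ] len 0.0339 ang 23.0
tip? [0.45609497 0.06046495 0.0845    ]
tip expected [0.46  0.068 0.04 ]
```

View pics/wing.png

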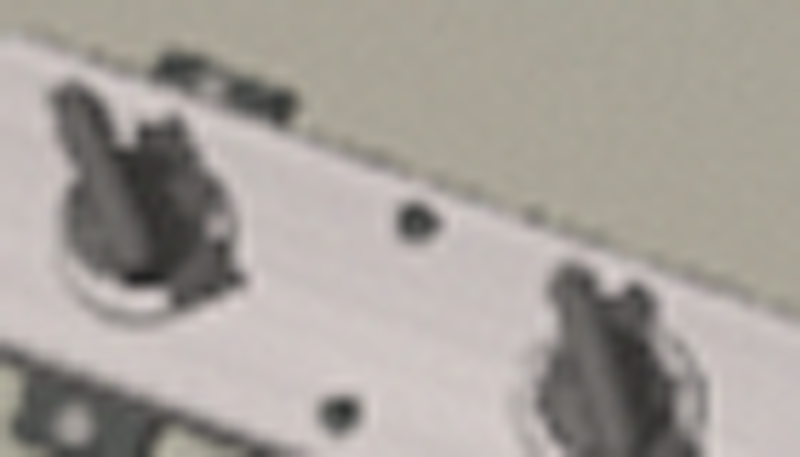

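Emit:
carry_out(
  targets=[150, 17, 42.5, 0, 0, 150, 17, 42.5, 0, 0, 150, 17, 42.5, 0, 0, 150, 17, 42.5, 0, 0, 150, 17, 42.5, 0, 0, 150, 17, 42.5, 0, 0, 150, 17, 42.5, 0, 0, 150, 17, 42.5, 0, 0, 150, 17, 42.5, 0, 0, 150, 17, 42.5, 0, 0, 150, 17, 42.5, 0, 0, 150, 17, 42.5, 0, 0, 150, 17, 42.5, 0, 0, 150, 17, 42.5, 0, 0, 150, 17, 42.5, 0, 0, 150, 17, 42.5, 0, 0, 150, 17, 42.5, 0, 0, 150, 17, 42.5, 0, 0, 150, 17, 42.5, 0, 0, 150, 17, 42.5, 0, 0],
  newtons=80,
)

```text
t: 2.3
eef_pos: [0.5839, 0.2219, 0.2313]
tool_rot: [0.0, 0.983, 0.183, 0.0]
contact_force: [0.3, -2.0, 0.3]
gripper_width: 0.41
grasp_force: 0.0
```

Run:
```python
from h import *
o=bot.get_obs(); print(o)
s=cam('scene');save('s1',cv2.resize(s['frame'][60:300,100:340],(600,600),interpolation=cv2.INTER_CUBIC))
```

```text
{'t': 2.3, 'q': array([-0.12334723,  0.43369616, -0.45634384,  1.6571891 ,  0.20974904,
        1.0993791 , -1.84124647]), 'joint_vel': array([-0.6453167 ,  0.50753957, -0.00465251, -0.73284765,  0.21481677,
        0.27617826, -0.6240775 ]), 'joint_torque': array([  2.44070224, -57.91308403,  -5.86582705, -24.38078642,
        -0.4084913 ,  -0.29085819,   0.75886661]), 'eef_pos': array([0.58392864, 0.22190501, 0.23130658]), 'tool_rot': array([1.41343006e-04, 9.83089348e-01, 1.83126476e-01, 9.01394771e-05]), 'contact_force': array([ 0.33328284, -1.99003418,  0.28250727]), 'torque': array([ 0.05296101, -0.01572149,  0.01216704]), 'grasp_force': 0.0, 'gripper_width': 0.40988903119472925}
```

Emit:
carry_out(
  targets=[150, 0, 0, 0, 8.55, 150, 0, 0, 0, 8.55, 150, 0, 0, 0, 8.55, 150, 0, 0, 0, 8.55, 150, 0, 0, 0, 8.55, 150, 0, 0, 0, 8.55, 150, 0, 0, 0, 8.55, 150, 0, 0, 0, 8.55, 150, 0, 0, 0, 8.55, 150, 0, 0, 0, 8.55, 150, 0, 0, 0, 8.55, 150, 0, 0, 0, 8.55, 150, 0, 0, 0, 8.55, 150, 0, 0, 0, 8.55, 150, 0, 0, 0, 8.55, 150, 0, 0, 0, 8.55, 150, 0, 0, 0, 8.55, 150, 0, 0, 0, 8.55, 150, 0, 0, 0, 8.55, 150, 0, 0, 0, 8.55],
)

```text
t: 4.35
eef_pos: [0.5834, 0.2198, 0.2312]
tool_rot: [-0.0, -0.108, 0.994, -0.0]
contact_force: [0.1, 0.8, -0.6]
gripper_width: 0.412
grasp_force: 0.0
```

Emit:
carry_out(
  targets=[150, 0, 0, -25, 4.5, 150, 0, 0, -25, 4.5, 150, 0, 0, -25, 1, 150, 0, 0, -25, 0, 150, 0, 0, -15, 0, 150, 0, 0, 0, 0, 150, 0, 0, 0, 0, 150, 0, 0, 0, 0],
)

```text
t: 5.15
eef_pos: [0.5841, 0.221, 0.1178]
tool_rot: [0.001, -0.192, 0.981, 0.0]
contact_force: [-0.0, 0.4, 0.1]
gripper_width: 0.41
grasp_force: 0.0
```

Run:
```python
from h import *
o=bot.get_obs(); print({k:np.round(o[k],4) for k in('t','q','eef_pos','tool_rot','torque','contact_force')})
s=cam('scene');t=cam('top')
a=cv2.resize(s['frame'][165:265,150:250],(500,500),interpolation=cv2.INTER_CUBIC)
save('s1',a)
```

```text
{'t': np.float64(5.15), 'q': array([ 0.2461,  0.759 , -1.0413,  1.7305,  0.7333,  1.0925,  0.9196]), 'eef_pos': array([0.5841, 0.221 , 0.1178]), 'tool_rot': array([ 1.000e-03, -1.919e-01,  9.814e-01,  3.000e-04]), 'torque': array([-0.0162, -0.0126, -0.0007]), 'contact_force': array([-0.0151,  0.4447,  0.1035])}
```

View pics/s1.png

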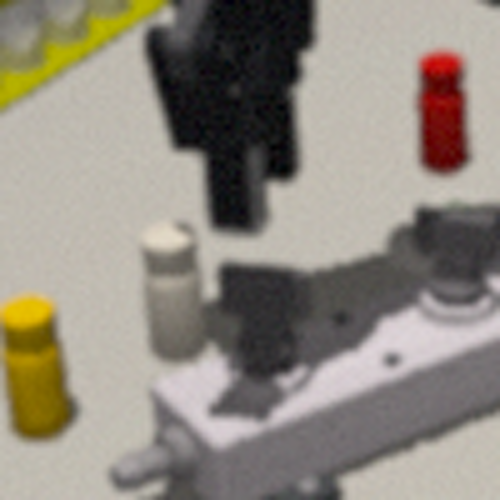

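The bottle, the red and yellow decoys and the plug wing (crop 220–310, 270–330) are clear. The front finger ends at crop (235,230), right above the wing. I'll check its centring by projection.

Run:
```python
from h import *
o=bot.get_obs(); s=cam('scene'); p=o['eef_pos']
w,x,y,z=o['tool_rot']; psi=2*np.arctan2(y,x); print('psi',np.degrees(psi)%180)
tx=np.array([np.cos(psi),np.sin(psi),0]); ty=np.array([np.sin(psi),-np.cos(psi),0])
f=lambda q:((np.array(proj(s,q))-[149.6,164.6])*5).round().tolist()
zz=np.array([0,0,1])
for sg in(1,-1):
  for e in(-.011,.011):
    print('finger',sg,e,[f(p+sg*ty*d+tx*e+zz*h) for d,h in((.0175,.006),(.032,.006))])
for a in(20,25):
  c=np.array([.583,.2205,.092]);d=np.array([np.cos(np.radians(a)),np.sin(np.radians(a)),0])
  print('wing',a,f(c+.018*d),f(c-.018*d))
```

```text
psi 22.125864457682354
finger 1 -0.011 [[216.0, 216.0], [203.0, 235.0]]
finger 1 0.011 [[273.0, 221.0], [261.0, 241.0]]
finger -1 -0.011 [[245.0, 172.0], [256.0, 154.0]]
finger -1 0.011 [[299.0, 177.0], [310.0, 159.0]]
wing 20 [222.0, 263.0] [311.0, 273.0]
wing 25 [221.0, 265.0] [312.0, 271.0]
```

Emit:
carry_out(
  targets=[150, -1, 0, -17, 0, 150, 0, -0.5, -17, 0, 150, 0, 0, -16, 0, 150, 0, 0, 0, 0, 150, 0, 0, 0, 0, 150, 0, 0, 0, 0],
)

```text
t: 5.9
eef_pos: [0.5826, 0.2204, 0.0667]
tool_rot: [0.0, -0.192, 0.981, 0.0]
contact_force: [-0.0, -0.4, 0.8]
gripper_width: 0.415
grasp_force: 0.0
```

```bash
cat > o.py <<'E'
from h import *
o=bot.get_obs(); w,x,y,z=o['tool_rot']
print({k:np.round(o[k],4).tolist() for k in('t','q','eef_pos','torque','contact_force','gripper_width','grasp_force')},'psi',np.degrees(2*np.arctan2(y,x)).round(2))
E
python3 o.py
```

```text
{'t': 5.9, 'q': [0.2178, 0.8146, -0.9928, 1.762, 0.7947, 1.0224, 0.8768], 'eef_pos': [0.5826, 0.2204, 0.0667], 'torque': [0.0283, -0.0088, 0.0745], 'contact_force': [-0.0086, -0.4449, 0.8289], 'gripper_width': 0.4146, 'grasp_force': 0.0} psi 202.14
```

Emit:
carry_out(
  targets=[255, 0, 0, 0, 0, 255, 0, 0, 0, 0, 255, 0, 0, 0, 0, 255, 0, 0, 0, 0, 255, 0, 0, 0, 0, 255, 0, 0, 0, 0, 255, 0, 0, 0, 0, 255, 0, 0, 0, 0],
  newtons=80,
)

```text
t: 6.7
eef_pos: [0.5826, 0.2204, 0.0668]
tool_rot: [0.0, -0.192, 0.981, 0.0]
contact_force: [-0.1, 1.1, 4.3]
gripper_width: 0.073
grasp_force: 79.1
```

```bash
python3 o.py; python3 o.py
```

```text
{'t': 6.7, 'q': [0.2178, 0.8143, -0.9928, 1.7621, 0.7947, 1.0222, 0.8767], 'eef_pos': [0.5826, 0.2204, 0.0668], 'torque': [0.3167, 0.1803, 0.0818], 'contact_force': [-0.0547, 1.1328, 4.2846], 'gripper_width': 0.0731, 'grasp_force': 79.1213} psi 202.14
{'t': 6.7, 'q': [0.2178, 0.8143, -0.9928, 1.7621, 0.7947, 1.0222, 0.8767], 'eef_pos': [0.5826, 0.2204, 0.0668], 'torque': [0.3167, 0.1803, 0.0818], 'contact_force': [-0.0547, 1.1328, 4.2846], 'gripper_width': 0.0731, 'grasp_force': 79.1213} psi 202.14
```

Emit:
carry_out(
  targets=[255, 0, 0, -0.2, -8, 255, 0, 0, -0.2, -8, 255, 0, 0, -0.2, -8, 255, 0, 0, -0.2, -8, 255, 0, 0, -0.2, -8, 255, 0, 0, -0.2, -8, 255, 0, 0, 0, 0, 255, 0, 0, 0, 0],
)

```text
t: 7.5
eef_pos: [0.5825, 0.2213, 0.0656]
tool_rot: [0.0, 0.222, 0.975, 0.001]
contact_force: [-0.5, 4.9, 4.7]
gripper_width: 0.075
grasp_force: 79.2
```

```bash
python3 o.py
```

```text
{'t': 7.5, 'q': [0.1192, 0.737, -0.8249, 1.7689, 0.6595, 0.934, 0.1363], 'eef_pos': [0.5825, 0.2213, 0.0656], 'torque': [1.2341, 0.0459, -0.0365], 'contact_force': [-0.5226, 4.8559, 4.6974], 'gripper_width': 0.0747, 'grasp_force': 79.2067} psi 154.38
```

Emit:
carry_out(
  targets=[255, 0, 0.3, -0.1, -4, 255, 0, 0.3, -0.1, -4, 255, 0, 0, -0.1, -4, 255, 0, 0, -0.1, -4],
)

```text
t: 7.9
eef_pos: [0.5827, 0.2216, 0.0652]
tool_rot: [0.0, 0.357, 0.934, 0.001]
contact_force: [0.2, 5.5, 4.3]
gripper_width: 0.075
grasp_force: 79.3
```

```bash
python3 o.py
```

```text
{'t': 7.9, 'q': [0.0807, 0.7145, -0.7645, 1.7708, 0.6112, 0.908, -0.1113], 'eef_pos': [0.5827, 0.2216, 0.0652], 'torque': [1.0993, 0.032, 0.0943], 'contact_force': [0.231, 5.4585, 4.2592], 'gripper_width': 0.075, 'grasp_force': 79.3142} psi 138.19
```

Emit:
carry_out(
  targets=[255, 0, 0, -0.1, -4, 255, 0, 0, -0.1, -4, 255, 0, 0, -0.1, -4],
)

```text
t: 8.2
eef_pos: [0.5829, 0.2218, 0.0649]
tool_rot: [0.0, 0.453, 0.892, 0.001]
contact_force: [0.8, 4.9, 3.9]
gripper_width: 0.075
grasp_force: 79.2
```

```bash
python3 o.py
```

```text
{'t': 8.2, 'q': [0.0506, 0.6985, -0.7181, 1.7727, 0.5743, 0.8891, -0.2935], 'eef_pos': [0.5829, 0.2218, 0.0649], 'torque': [1.2113, -0.1756, 0.0367], 'contact_force': [0.8368, 4.8878, 3.87], 'gripper_width': 0.0752, 'grasp_force': 79.2221} psi 126.19
```

Emit:
carry_out(
  targets=[255, 0, 0.2, -0.1, -4, 255, 0, 0.2, -0.1, -4, 255, 0, 0, -0.1, -4],
)

```text
t: 8.5
eef_pos: [0.5831, 0.222, 0.0646]
tool_rot: [0.0, 0.543, 0.84, 0.001]
contact_force: [0.7, 4.9, 4.0]
gripper_width: 0.079
grasp_force: 79.2
```

```bash
python3 o.py
```

```text
{'t': 8.5, 'q': [0.0189, 0.6838, -0.6706, 1.7745, 0.537, 0.8718, -0.4753], 'eef_pos': [0.5831, 0.222, 0.0646], 'torque': [1.1509, -0.181, 0.0705], 'contact_force': [0.683, 4.8921, 3.9768], 'gripper_width': 0.0789, 'grasp_force': 79.1945} psi 114.18
```

Emit:
carry_out(
  targets=[255, 0, 0, -0.1, -4, 255, 0, 0, -0.1, -4, 255, 0, 0, -0.1, -4],
)

```text
t: 8.8
eef_pos: [0.5833, 0.2222, 0.0644]
tool_rot: [0.0, 0.628, 0.778, 0.002]
contact_force: [1.8, 4.7, 5.0]
gripper_width: 0.076
grasp_force: 79.3
```

```bash
python3 o.py
```

```text
{'t': 8.8, 'q': [-0.0134, 0.6699, -0.6228, 1.7766, 0.4992, 0.8551, -0.6557], 'eef_pos': [0.5833, 0.2222, 0.0644], 'torque': [1.0993, -0.294, 0.1511], 'contact_force': [1.7756, 4.6985, 5.028], 'gripper_width': 0.0755, 'grasp_force': 79.2602} psi 102.2
```

Emit:
carry_out(
  targets=[255, 0, 0, 0, -3, 255, 0, 0, 0, -3],
)

```text
t: 9.0
eef_pos: [0.5834, 0.2222, 0.0645]
tool_rot: [0.0, 0.668, 0.745, 0.002]
contact_force: [1.8, 4.5, 5.0]
gripper_width: 0.076
grasp_force: 79.2
```

```bash
python3 o.py
```

```text
{'t': 9.0, 'q': [-0.0298, 0.6632, -0.5987, 1.7777, 0.4801, 0.8474, -0.7448], 'eef_pos': [0.5834, 0.2222, 0.0645], 'torque': [1.1259, -0.4261, 0.293], 'contact_force': [1.7631, 4.4515, 4.9602], 'gripper_width': 0.076, 'grasp_force': 79.2165} psi 96.25
```

Emit:
carry_out(
  targets=[255, 0, 0, 0, -3, 255, 0, 0, 0, -3],
)

```text
t: 9.2
eef_pos: [0.5835, 0.2222, 0.0645]
tool_rot: [0.0, 0.706, 0.709, 0.002]
contact_force: [2.8, 5.1, 3.7]
gripper_width: 0.075
grasp_force: 79.2
```

```bash
python3 o.py
```

```text
{'t': 9.2, 'q': [-0.0465, 0.6568, -0.5745, 1.7787, 0.4607, 0.8399, -0.8344], 'eef_pos': [0.5835, 0.2222, 0.0645], 'torque': [1.2497, -0.4179, 0.2216], 'contact_force': [2.8313, 5.0689, 3.7094], 'gripper_width': 0.0754, 'grasp_force': 79.1801} psi 90.26
```

Emit:
carry_out(
  targets=[255, 0, 0, 0, -2, 255, 0, 0, 0, -2],
)

```text
t: 9.4
eef_pos: [0.5836, 0.2223, 0.0645]
tool_rot: [0.0, 0.729, 0.684, 0.002]
contact_force: [3.0, 4.9, 3.5]
gripper_width: 0.073
grasp_force: 79.2
```

```bash
python3 o.py
```

```text
{'t': 9.4, 'q': [-0.0577, 0.6527, -0.5583, 1.7794, 0.4479, 0.835, -0.8933], 'eef_pos': [0.5836, 0.2223, 0.0645], 'torque': [1.0921, -0.5137, 0.4254], 'contact_force': [2.9708, 4.9404, 3.4682], 'gripper_width': 0.0734, 'grasp_force': 79.197} psi 86.32
```

Emit:
carry_out(
  targets=[255, 0, 0, 0, 0, 255, 0, 0, 0, 0],
)

```text
t: 9.6
eef_pos: [0.5836, 0.2222, 0.0645]
tool_rot: [0.0, 0.729, 0.684, 0.002]
contact_force: [2.3, 4.6, 3.4]
gripper_width: 0.074
grasp_force: 79.2
```

```bash
python3 o.py
```

```text
{'t': 9.6, 'q': [-0.0576, 0.6528, -0.5585, 1.7794, 0.4481, 0.8351, -0.8922], 'eef_pos': [0.5836, 0.2222, 0.0645], 'torque': [1.1424, -0.5063, 0.3481], 'contact_force': [2.3323, 4.5628, 3.4464], 'gripper_width': 0.0738, 'grasp_force': 79.1718} psi 86.39
```

Emit:
carry_out(
  targets=[255, 0, 0, 0, 0, 255, 0, 0, 0, 0],
)

```text
t: 9.8
eef_pos: [0.5836, 0.2223, 0.0645]
tool_rot: [0.0, 0.729, 0.685, 0.002]
contact_force: [3.2, 4.6, 3.9]
gripper_width: 0.074
grasp_force: 79.2
```

```bash
python3 o.py
```

```text
{'t': 9.8, 'q': [-0.0575, 0.6528, -0.5586, 1.7794, 0.4481, 0.8351, -0.8921], 'eef_pos': [0.5836, 0.2223, 0.0645], 'torque': [1.17, -0.5358, 0.3513], 'contact_force': [3.2231, 4.577, 3.8674], 'gripper_width': 0.0737, 'grasp_force': 79.1729} psi 86.39
```

Emit:
carry_out(
  targets=[255, 0, 0, 0, -3, 255, 0, 0, 0, 0, 255, 0, 0, 0, 0],
)

```text
t: 10.1
eef_pos: [0.5837, 0.2222, 0.0645]
tool_rot: [0.0, 0.747, 0.665, 0.002]
contact_force: [2.5, 4.1, 3.8]
gripper_width: 0.075
grasp_force: 79.2
```

```bash
python3 o.py
```

```text
{'t': 10.1, 'q': [-0.066, 0.6498, -0.5462, 1.78, 0.4383, 0.8316, -0.9369], 'eef_pos': [0.5837, 0.2222, 0.0645], 'torque': [1.1852, -0.4829, 0.2977], 'contact_force': [2.4956, 4.1137, 3.849], 'gripper_width': 0.0754, 'grasp_force': 79.1679} psi 83.39
```

Emit:
carry_out(
  targets=[255, 0, 0, 0, 0, 255, 0, 0, 0, 0],
)

```text
t: 10.3
eef_pos: [0.5837, 0.2222, 0.0645]
tool_rot: [0.0, 0.747, 0.665, 0.002]
contact_force: [1.5, 5.8, 3.9]
gripper_width: 0.078
grasp_force: 79.2
```

```bash
python3 o.py
```

```text
{'t': 10.3, 'q': [-0.066, 0.6499, -0.5463, 1.7799, 0.4384, 0.8316, -0.9368], 'eef_pos': [0.5837, 0.2222, 0.0645], 'torque': [1.1416, -0.5168, 0.2851], 'contact_force': [1.5438, 5.7972, 3.855], 'gripper_width': 0.0785, 'grasp_force': 79.1694} psi 83.39
```

```bash
cat > avg.py <<'E'
from h import *
v=[]
for i in range(14): imaging.read_camera('top'); v.append(bot.get_obs()['torque'][2])
print(np.round(v,3),np.mean(v),np.std(v)); s=cam('scene')
E
python3 avg.py
```

```text
[0.359 0.353 0.356 0.345 0.342 0.356 0.314 0.332 0.341 0.323 0.374 0.296
 0.264 0.361] 0.33674566162202046 0.028440121116614966
```

Emit:
carry_out(
  targets=[255, 0, 0, 0, -2.5, 255, 0, 0, 0, -2.5, 255, 0, 0, 0, 0, 255, 0, 0, 0, 0],
)

```text
t: 11.45
eef_pos: [0.5838, 0.2222, 0.0645]
tool_rot: [0.0, 0.775, 0.632, 0.002]
contact_force: [2.6, 5.4, 3.3]
gripper_width: 0.077
grasp_force: 79.2
```

```bash
python3 avg.py;python3 o.py
```

```text
[0.437 0.418 0.401 0.472 0.468 0.417 0.429 0.383 0.459 0.382 0.398 0.4
 0.431 0.459] 0.42537302295574636 0.029633604473951428
{'t': 12.2, 'q': [-0.0802, 0.645, -0.5258, 1.7809, 0.4221, 0.8258, -1.0111], 'eef_pos': [0.5838, 0.2222, 0.0645], 'torque': [1.1244, -0.626, 0.4409], 'contact_force': [2.9513, 5.1807, 3.6326], 'gripper_width': 0.0775, 'grasp_force': 79.2048} psi 78.41
```

Emit:
carry_out(
  targets=[150, 0, 0, 0, 0, 150, 0, 0, 0, 0, 150, 0, 0, 0, 0, 150, 0, 0, 0, 0, 150, 0, 0, 0, 0, 150, 0, 0, 0, 0],
)

```text
t: 12.8
eef_pos: [0.5822, 0.2206, 0.0637]
tool_rot: [0.0, 0.776, 0.63, -0.0]
contact_force: [-1.6, -0.4, -0.4]
gripper_width: 0.415
grasp_force: 0.0
```

Emit:
carry_out(
  targets=[150, 0, 0, 15, 0, 150, 0, 0, 25, 0, 150, 0, 0, 25, 0, 150, 0, 0, 10, 0, 150, 0, 0, 0, 0],
)

```text
t: 13.3
eef_pos: [0.5834, 0.2215, 0.141]
tool_rot: [0.001, 0.776, 0.63, 0.002]
contact_force: [0.5, 0.2, 0.3]
gripper_width: 0.413
grasp_force: 0.0
```

```bash
python3 avg.py;python3 o.py
python3 - <<'E'
from h import *
t=cam('top');s=cam('scene')
a=cv2.resize(s['frame'][175:275,160:310],(750,500),interpolation=cv2.INTER_CUBIC); save('s2',a)
E
```

```text
[-0.02  -0.042  0.008  0.04  -0.047 -0.003  0.021 -0.018 -0.047  0.039
  0.047 -0.004  0.042 -0.084] -0.004916317673600199 0.038920144532090584
{'t': 14.05, 'q': [-0.0466, 0.5533, -0.5683, 1.7382, 0.3541, 0.9539, -0.9622], 'eef_pos': [0.5824, 0.2209, 0.1388], 'torque': [-0.0084, 0.0198, 0.0017], 'contact_force': [-0.4805, -0.231, -0.4978], 'gripper_width': 0.4157, 'grasp_force': 0.0} psi 78.13
```

View pics/s2.png

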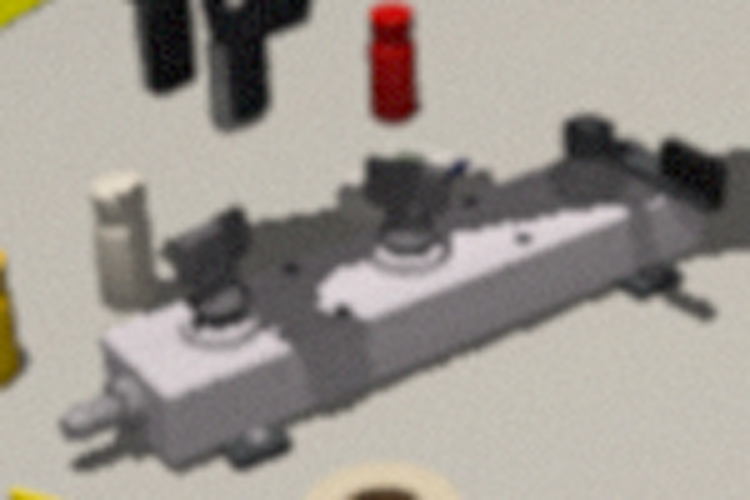

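The loose plug's wing is turned and now stands as low as the tight one. The lever grip is at crop (665–722, 140–205), and the bottle is upright. Torque reads about zero when free, so the 0.425 N m reading is reliable. Next is the valve.

Run:
```python
from h import *
t=cam('top');s=cam('scene')
T=lambda u,v:(u/5+164.6,v/5+154.6); S=lambda u,v:(u/5+159.6,v/5+174.6)
for h in(.06,.075): print('hub',h,onz(t,*T(597,282),h).round(4))
print('scene grip top ends',onz(s,*S(667,142),.0845).round(4),onz(s,*S(720,166),.0845).round(4))
ax=np.array([.5185,.0475,.0845])
for a in(160,165,170):
  d=np.array([np.cos(np.radians(a)),np.sin(np.radians(a)),0])
  print(a,[((np.array(proj(s,ax+r*d))-[159.6,174.6])*5).round().tolist() for r in(.045,.079)],[((np.array(proj(t,ax+r*d))-[164.6,154.6])*5).round().tolist() for r in(.045,.079)])
g=cv2.cvtColor(t['frame'],cv2.COLOR_RGB2GRAY)[205:255,265:300]
m=(g<45).astype(np.uint8); n,l,st,ce=cv2.connectedComponentsWithStats(m); print(st,ce+[265,205])
```

```text
hub 0.06 [0.5201 0.0486 0.06  ]
hub 0.075 [0.518  0.0493 0.075 ]
scene grip top ends [0.4729 0.0639 0.0845] [0.4449 0.07   0.0845]
160 [[661.0, 139.0], [716.0, 171.0]] [[563.0, 387.0], [533.0, 471.0]]
165 [[668.0, 136.0], [728.0, 166.0]] [[573.0, 390.0], [550.0, 477.0]]
170 [[675.0, 133.0], [739.0, 160.0]] [[583.0, 392.0], [568.0, 481.0]]
[[   0    0   35   50 1750]] [[282.  229.5]]
```

Emit:
carry_out(
  targets=[255, -19, -21.5, 0, -0.7, 255, -19, -21.5, 0, -0.7, 255, -19, -21.5, 0, -0.7, 255, -19, -21.5, 0, -0.7, 255, -19, -21.5, 0, -0.7, 255, -20.7, -21.9, 0, -0.6, 255, 0, 0, 0, 0, 255, 0, 0, -20, 0, 255, 0, 0, -20, 0, 255, 0, 0, -20, 0, 255, 0, 0, -20, 0, 255, 0, 0, 0, 0, 255, 0, 0, 0, 0],
  newtons=40,
)

```text
t: 15.55
eef_pos: [0.467, 0.0921, 0.059]
tool_rot: [-0.0, 0.798, 0.602, 0.0]
contact_force: [0.3, 0.1, 0.1]
gripper_width: 0.001
grasp_force: 0.0
```

```bash
python3 o.py
python3 - <<'E'
from h import *
t=cam('top');s=cam('scene')
a=cv2.resize(s['frame'][160:250,200:335],(750,500),interpolation=cv2.INTER_CUBIC); save('s3',a)
E
```

```text
{'t': 15.55, 'q': [0.1127, 0.4625, -0.5282, 2.1305, 0.3849, 0.6405, -0.9607], 'eef_pos': [0.467, 0.0921, 0.059], 'torque': [-0.0097, -0.0604, 0.0329], 'contact_force': [0.2554, 0.1119, 0.1447], 'gripper_width': 0.0006, 'grasp_force': 0.0} psi 74.07
```

View pics/s3.png

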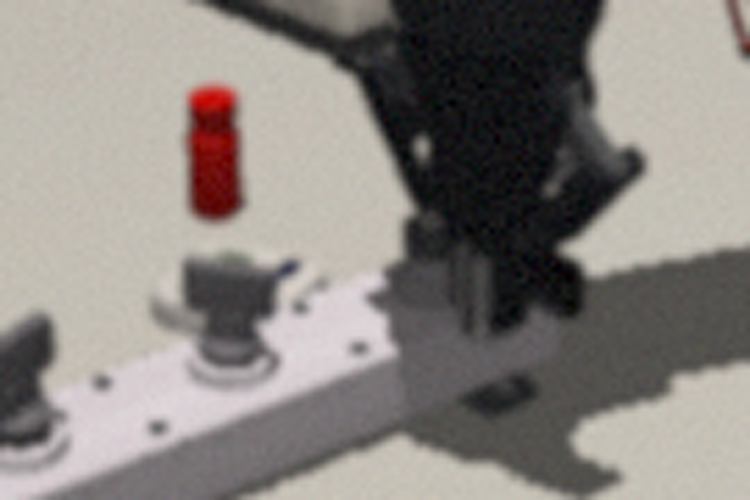

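The shut fingers (crop 460–530, 240–330) stand on the plug side of the lever grip, which shows at (565,280), with clear space all round.

Run:
```python
import numpy as np
ax=np.array([.5185,.0475]);p=np.array([.467,.0921]);c=74.07;out=[]
P=lambda L,d:ax+.062*np.array([np.cos(L),np.sin(L)])+d*np.array([np.sin(L),-np.cos(L)])
for L,d in [(164,.022),(164,.016)]+[(164+7.2*i,.016) for i in range(1,13)]:
    q=P(np.radians(L),d); e=np.round((q-p)*1000,1); p=p+e/1000; dc=round(L-90-c,1);c+=dc
    out+=[255,float(e[0]),float(e[1]),0,float(dc)]
print(out,p,c)
```

```text
[255, -2.0, -6.4, 0, -0.1, 255, -1.7, -5.7, 0, 0.0, 255, -3.6, -7.2, 0, 7.2, 255, -2.7, -7.6, 0, 7.2, 255, -1.8, -7.8, 0, 7.2, 255, -0.7, -8.0, 0, 7.2, 255, 0.3, -8.1, 0, 7.2, 255, 1.2, -7.9, 0, 7.2, 255, 2.3, -7.7, 0, 7.2, 255, 3.2, -7.4, 0, 7.2, 255, 4.1, -6.9, 0, 7.2, 255, 5.0, -6.4, 0, 7.2, 255, 5.7, -5.6, 0, 7.2, 255, 6.3, -4.9, 0, 7.2] [ 0.4826 -0.0055] 160.36999999999998
```

Emit:
carry_out(
  targets=[255, -2, -6.4, 0, 0, 255, -1.7, -5.7, 0, 0, 255, -3.6, -7.2, 0, 7.2, 255, -2.7, -7.6, 0, 7.2, 255, -1.8, -7.8, 0, 7.2, 255, -0.7, -8, 0, 7.2, 255, 0.3, -8.1, 0, 7.2, 255, 1.2, -7.9, 0, 7.2, 255, 2.3, -7.7, 0, 7.2, 255, 3.2, -7.4, 0, 7.2],
)

```text
t: 16.65
eef_pos: [0.4613, 0.0175, 0.0594]
tool_rot: [0.0, 0.407, 0.913, 0.0]
contact_force: [-1.2, 3.1, 0.7]
gripper_width: 0.002
grasp_force: 1.1
```

Emit:
carry_out(
  targets=[255, 4.1, -6.9, 0, 7.2, 255, 5, -6.4, 0, 7.2, 255, 5.7, -5.6, 0, 7.2, 255, 6.3, -4.9, 0, 7.2, 255, 0, 0, 0, 0, 255, 0, 0, 0, 0],
)

```text
t: 17.25
eef_pos: [0.4805, -0.0066, 0.0585]
tool_rot: [-0.001, 0.17, 0.985, -0.0]
contact_force: [-4.3, 2.0, 0.7]
gripper_width: 0.0
grasp_force: 2.5
```

```bash
python3 o.py
```

```text
{'t': 17.25, 'q': [0.5847, 0.5728, -0.8694, 2.1029, 0.6456, 0.758, 0.5285], 'eef_pos': [0.4805, -0.0066, 0.0585], 'torque': [0.4908, 1.0073, 0.0308], 'contact_force': [-4.3181, 2.0277, 0.6954], 'gripper_width': 0.0005, 'grasp_force': 2.4529} psi 160.39
```

Emit:
carry_out(
  targets=[255, 1.9, -0.7, 0, 0, 255, 0, 0, 0, 0, 255, 0, 0, 0, 0],
)

```text
t: 17.55
eef_pos: [0.4806, -0.0067, 0.0583]
tool_rot: [-0.003, 0.17, 0.985, -0.001]
contact_force: [-10.3, 3.7, 5.4]
gripper_width: -0.0
grasp_force: 5.3
```

Emit:
carry_out(
  targets=[255, -10, 3.5, 0, 0, 255, -10, 3.5, 0, 0, 255, 0, 0, 30, 0, 255, 0, 0, 40, 0, 255, -10, 40, 40, 0, 255, -10, 40, 30, 0, 255, -10, 40, 0, 0, 255, 0, 40, 0, 0, 255, 0, 0, 0, 0, 255, 0, 0, 0, 0],
)

```text
t: 18.55
eef_pos: [0.4353, 0.1549, 0.1932]
tool_rot: [0.001, 0.169, 0.986, -0.0]
contact_force: [0.4, -1.4, -0.5]
gripper_width: 0.004
grasp_force: 0.0
```

```bash
python3 o.py
python3 - <<'E'
from h import *
t=cam('top');s=cam('scene')
a=cv2.resize(t['frame'][125:275,165:325],(640,600),interpolation=cv2.INTER_CUBIC); save('t4',a)
E
```

```text
{'t': 18.55, 'q': [0.4574, 0.3546, -1.0975, 2.035, 0.3841, 0.9744, 0.3952], 'eef_pos': [0.4353, 0.1549, 0.1932], 'torque': [-0.0018, -0.017, -0.0187], 'contact_force': [0.3901, -1.4057, -0.5031], 'gripper_width': 0.0041, 'grasp_force': 0.0} psi 160.58
```

View pics/t4.png

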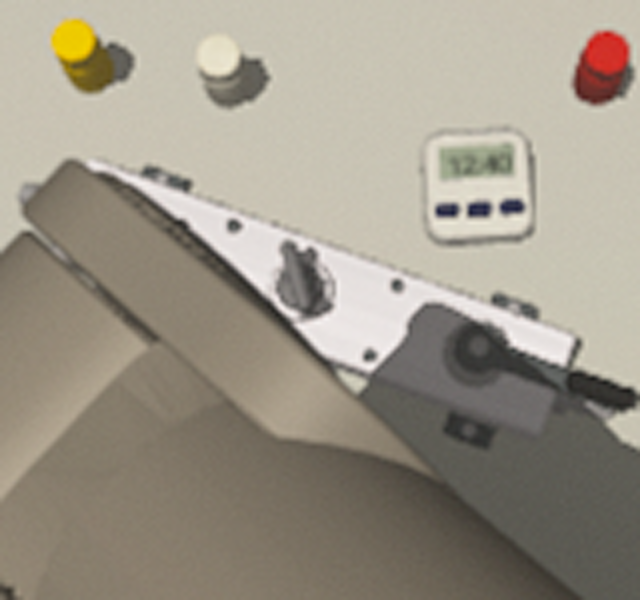

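The lever now lies along the block (hub (478,345), grip end (630,395)), against its stop. The bottle at (220,70) stands and the timer hasn't moved. The arm is clear of everything, so I'm handing in.

```bash
python3 -c "
from station import bot
print(bot.hand_in())"
```

```text
the job is handed in; nothing more can be done
None
```

The job is handed in; no verdict came back: the loose plug (at manifold y = +95 mm) went snug at about 0.42 N m and was released, and the valve lever was swung fully open to its stop and let go; the tight plug, bottle and timer looked undisturbed in the last picture, while the tape roll was out of view.

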